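Set the gap of a bench screw press by counted turns

TASK

Set the gap of the bench screw press for the next job: wind its crank clockwise (seen from above) until the foot bears snugly on the pad - you feel the crank resist, but do not force it - then back it off exactly two full turns from there and let go of the crank. Leave the other things on the bench alone.

Things in the scene. Friction and masses are not known exactly. Their poses are not given: they have to be found in the camera images.
- press: Bench screw press fixed to the bench: green base 150 (x) x 200 (y) x 25 mm, two steel columns at y = +-72 mm, green crosshead 60 x 190 mm spanning z = 148 to 193 mm. Origin at the centre of the base's underside, z up. The vertical screw is in the middle, with a crank on top.
- hub_mark (a point): Point on the vertical turning axis of the crank, level with the top face of the crank arm (227 mm above the bench). It belongs to the hub on the screw: its x axis points along the hub's small steel index plate (30 mm wide, under the arm). The hub turns about this axis and keeps its height.
- crank_mark (a point): The same point on the axis, but belonging to the crank arm, 20 mm wide: its x axis points along the arm to the grip. Arm boss radius 16 mm, its top 232 mm above the bench; nothing but the grip stands higher. The arm is sprung on the hub: unloaded it lies straight over the index plate; under load it winds up by 1 degree for every 0.73 N of sideways force at the grip (5 N: 7 degrees; 20 N: 27 degrees) and springs back when let go.
- grip (a point): Centre of the crank's upright grip: black cylinder, 24 mm in diameter, 55 mm tall (232 to 287 mm above the bench), 60 mm from the turning axis. It spins freely on its own spindle, so it can be held from above without turning the hand; its own yaw says nothing about the crank. It can stand at any angle at the start. Winding takes about 2 N at the grip, either way; the crank stays where it is left.
- foot (a point): Centre of the underside of the ram's round steel foot, 42 mm in diameter, under the screw between the columns. It slides straight up and down, only 1.5 mm for each turn of the hub: clockwise seen from above lowers it, anticlockwise raises it. At the start it hangs between 0.4 and 1.4 turns above the pad; the crank angle at which it meets the pad differs every time and cannot be told from the looks.
- pad_top (a point): Centre of the top of the brass pad, 52 mm in diameter, on the steel block on the press base, 63 mm above the bench. When the foot meets it the hub stops dead and the force at the grip rises as the arm winds up: 5 N or more at the grip is snug, 8 to 12 N is a good value, 20 N is forcing it (also in the other direction, or with the foot in the air). The two turns back are turns of the hub, from where it stopped, and must be right to well within a tenth of a turn.
- hammer: loose hammer, 260 mm, lying beside the press; origin at the middle of its underside
- punch: loose steel punch, round bar 14 x 110 mm, lying on the other side of the press; origin under its middle
- copper_bowl: loose copper bowl, 100 mm wide, 30 mm high; origin under its middle
- stake: loose upright mushroom-headed steel stake, 56 mm foot, 138 mm tall; origin under its middle
- bench_block: loose steel bench block 100 x 100 x 30 mm; origin under its middle
- chasing_hammer: loose smaller hammer, 220 mm, lying down; origin at the middle of its underside
- rivet_jar: loose glass jar with a steel cap, 64 mm wide, 75 mm tall; origin under its middle

How it is judged:
On the way, in this order (a step that is already met when the one before it is completed fails the run):
1. the foot bears snugly on the pad (5 N or more at the crank's grip) (z of foot in the frame of press below 0.0630143 m and angle between the x axis of crank_mark and the x axis of hub_mark, either way round above 0.11 rad), for 0.1 s.
2. the crank is backed off two full turns (z of foot in the frame of press between 0.0658089 and 0.0661193 m), for 0.2 s.
At the end, for the whole second after the job is handed in: After having borne on the pad, the foot stands two turns of the crank (3.0 mm) above where it first touches the pad, between 2.81 and 3.12 mm, that is within about a tenth of a turn; the crank is released, at rest and its arm not wound up; the other things are within 30 mm of where they stood (all of step 2 and contact force between the fingers and press below 0.1 N and angle between the x axis of crank_mark and the x axis of hub_mark, either way round below 0.1 rad and not (distance of any of hammer, punch, copper_bowl, stake, bench_block, chasing_hammer, rivet_jar from where it was at the start of the episode above 0.03 m)).
It fails at once if the crank is forced (more than 20 N at its grip) (angle between the x axis of crank_mark and the x axis of hub_mark, either way round above 0.48 rad).
It fails at once if a bystander is moved by more than 30 mm (distance of any of hammer, punch, copper_bowl, stake, bench_block, chasing_hammer, rivet_jar from where it was at the start of the episode above 0.03 m).
It also fails if it takes over 72 s, if anything falls off the work surface, if the arm or the gripper's body presses on something with over 40 N, if the wrist force passes 120 N, or if a joint passes its speed limit or range.

ROBOT

A 7-joint arm with a two-finger parallel gripper is mounted at the origin on the work surface. World frame = base frame: x ahead of the robot, y to its left, z up, the work surface at z = 0. Lengths are in m, angles in rad, forces in N, time in s.
With the tool pointing down it reaches from about 0.35 to 0.9 m from the base axis. Payload 8.1 kg.
Tool frame: the origin (TCP) lies midway between the tips of the shut fingers; the grasp point (between the pads) lies 19 mm behind it; z points along the fingers, y is the line along which they close (so a half turn about z gives the same grasp; the last joint's range is limited). The gripper opens to 92 mm and grips with 3 to 60 N. Pads are 19 mm wide; open, the fingers measure 130 mm over their backs; the gripper's body (75 mm by 190 mm) begins 47 mm behind the grasp point.
Start: joints at [1.209, 0.434, 0.025, 1.573, -0.012, 1.134, -0.075], TCP at [0.16, -0.604, 0.227] pointing down, gripper open.
Joint ranges: [-2.62, 2.62], [-0.44, 2.09], [-1.27, 1.32], [0.08, 2.57], [-1.32, 4.46], [0.12, 2], [-2.74, 2.74]. Speed limits (rad/s): [2.22, 2.22, 3.01, 3.01, 3.14, 3.14, 3.14].

INTERFACE

Orientations are given as a rotation vector (axis times angle).
In Python, from cell import arm gives the robot as it stands.
- The arm moves only by the tool arm_command, never from a script. Its arguments are lists of equal length, an entry for each row: "dp": the shift along the tool's x, y, z in units of 25 mm (1.0 is 25 mm), a list of three; "angular": the turn, a rotation vector about the tool's x, y, z in units of 0.15 rad (1.0 is 0.15 rad), a list of three; "claw": the opening, from 0 (shut) to 1 (fully open). In form: {"dp": [[x, y, z], ...], "angular": [[rx, ry, rz], ...], "claw": [claw, ...]}. A call has 1 to 10 rows; each row shifts and turns the commanded pose from where the row before left it, along the tool's axes as they then stand; what a row does not reach is not made up. A row lasts 1/10 s, in which the tool goes at most 50 mm and 8.59 degrees, less where a joint would pass 70% of its speed; a pose out of reach is approached as far as the arm can. A call with a number of a shift or a turn outside -1 to 1 is refused whole. A call with a gripper value outside its range is refused whole. The fingers move at their own pace and stop on an object; "force" is the grip in N (left out, the last holds). Time passes only in rows, so rows that do not move let the fingers close. It gives the time, the measured TCP pose, the force, the opening and the grip force at its end, in the units of the state.
- arm.observe(): the state, without advancing time (a new reading comes with each control period).
- arm.get_image(name): name is "scene" or "top" or "wrist"; returns a dict with "frame" (400x640x3 uint8, red, green, blue), "z_map" (400x640 float32, m along the optical axis (not along the pixel's ray), 0 where there is no reading), "K" (3x3 intrinsics, pixels), "R" (3x3) and "t" (3): a world point X has camera coordinates R X + t. Camera axes: x right, y down, z forward; pixel columns grow to the right and rows downward; lengths in m; the calibration is good to about 2 mm. The wrist camera is an equidistant fisheye: a pixel r from the principal point sees the ray r / f radians off the axis. A picture is of the moment at which its call begins.
- arm.sign_off(): hands the job in; it is judged then, once.
The state is a dict: "clock": time; "joints": joint angles; "dq": joint speeds; "joint_efforts": joint torques, N m; "position": TCP position; "ee_rot": TCP orientation; "force": force on the tool from outside, world axes, zero at the start; "ft_torque": the same for the moment, N m; "width": opening from 0.0 (shut) to 1.0 (fully open); "gripper_force": force on a finger pad.
Only numpy, scipy, OpenCV 4.12 (cv2) and the standard library are available. Lean on these libraries where they do the work, as an engineer would, in place of code of your own. Each camera call takes 0.05 s, during which the arm holds its last target. There are 200 camera calls.

## Working session

There is one attempt and no reset: what is moved stays moved. The work goes in short steps, Python scripts to look and compute and a tool call to move; the robot and the scene stay as the last step left them, time stands still between calls to the robot, and variables do not carry over. Pictures are saved under pics/ and viewed, at most 10 in all, crops included, and the job is handed in when it is done.

Besides the shell and the picture viewer there is one more tool, called as name(argument=value, ...) on one line, values as JSON. arm_command: Moves the arm, as the interface text tells. Its arguments: {"type":"object","properties":{"dp":{"type":"array","items":{"type":"array","items":{"type":"number"}}},"angular":{"type":"array","items":{"type":"array","items":{"type":"number"}}},"claw":{"type":"array","items":{"type":"number"}},"force":{"type":"number"}},"required":["dp","angular","claw"]}

```bash
mkdir -p pics; ls
python3 - <<'E'
from cell import arm
import cv2,numpy as np
s=arm.observe();print({k:np.round(v,3).tolist() for k,v in s.items()})
for n in("scene","top"):
    d=arm.get_image(n);np.savez(f"pics/{n}.npz",**d)
    cv2.imwrite(f"pics/{n}0.png",d["frame"][:,:,::-1])
E
```

```text
pics
{'clock': 0.0, 'joints': [1.209, 0.435, 0.025, 1.574, -0.012, 1.134, -0.075], 'dq': [0.0, 0.0, 0.003, 0.001, -0.0, 0.0, 0.001], 'joint_efforts': [0.0, -66.785, 0.985, -31.445, -0.06, 0.043, 0.0], 'position': [0.16, -0.604, 0.226], 'ee_rot': [-3.114, -0.405, 0.001], 'force': [0.995, 0.468, -0.331], 'ft_torque': [-0.018, -0.035, 0.003], 'gripper_force': 0.0, 'width': 0.997}
```

View pics/scene0.png

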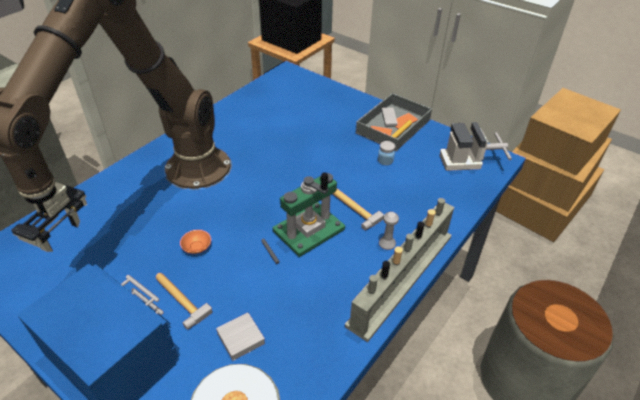

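View pics/top0.png

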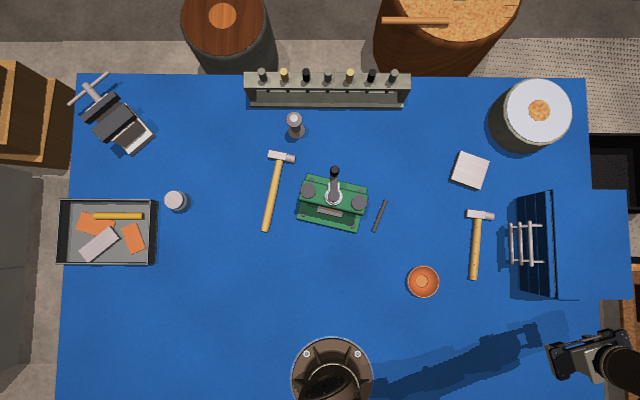

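The top view shows the press near (333,200), with the crank pointing away from the robot and the grip top near (334,172). I'll enlarge this area and back-project.

```bash
cat > h.py <<'E'
import numpy as np,cv2
def load(n): return dict(np.load(f"pics/{n}.npz"))
def bp(d,u,v,z=None,wz=None):
    K,R,t=d["K"],d["R"],d["t"]; r=np.linalg.inv(K)@[u,v,1]
    c=-R.T@t; w=R.T@r
    s=(wz-c[2])/w[2] if wz is not None else (z if z is not None else d["z_map"][int(v),int(u)])
    return c+s*w
E
python3 - <<'E'
from h import *
d=load("top")
f=d["frame"][150:240,285:405]
cv2.imwrite("pics/crop.png",cv2.resize(f[:,:,::-1],None,fx=6,fy=6,interpolation=cv2.INTER_CUBIC))
# cloud of points in height bands
vv,uu=np.mgrid[150:240,285:375]
P=np.array([bp(d,u,v) for u,v in zip(uu.ravel(),vv.ravel())])
for lo,hi in((.275,.3),(.222,.24),(.185,.2),(.01,.035)):
    m=(P[:,2]>lo)&(P[:,2]<hi);q=P[m]
    print(lo,hi,m.sum(),q.mean(0).round(4),q.min(0).round(4),q.max(0).round(4), cv2.minAreaRect((q[:,:2]*1000).astype(np.float32)))
print(-d["R"].T@d["t"])
E
```

```text
0.275 0.3 69 [0.6039 0.0025 0.2864] [ 0.5935 -0.0094  0.2774] [0.6153 0.0137 0.2918] ((604.1052856445312, 2.2946157455444336), (23.106990814208984, 21.6793270111084), 86.74813842773438)
0.222 0.24 215 [0.5596 0.0027 0.231 ] [ 0.5291 -0.0117  0.2224] [0.5974 0.0179 0.238 ] ((562.2225341796875, 0.19533920288085938), (30.27442741394043, 66.33132934570312), 80.90911865234375)
0.185 0.2 829 [0.5423 0.0034 0.1934] [ 0.4976 -0.0941  0.1852] [0.5918 0.1001 0.1997] ((545.0606079101562, 2.892669677734375), (189.87892150878906, 59.957672119140625), 76.92042541503906)
0.01 0.035 1396 [0.5354 0.0136 0.0261] [ 0.4525 -0.133   0.0102] [0.7136 0.1539 0.035 ] ((559.4735107421875, 19.36517333984375), (360.71783447265625, 194.4428253173828), 66.3180923461914)
[0.41843172 0.03435921 1.32362274]
```

View pics/crop.png

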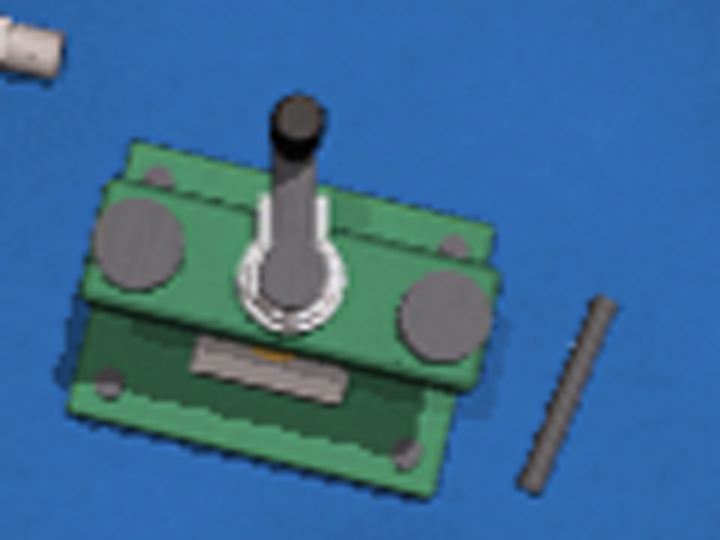

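The crop shows the boss centre at crop (293,278) and the grip top at (298,120). That puts the grip almost exactly along +x from the hub. I'll check the numbers, including the tall box near the start pose.

Run:
```python
from h import *
d=load("top")
b=bp(d,285+293/6,150+278/6,wz=.232);g=bp(d,285+298/6,150+120/6,wz=.287)
print(b,g,np.hypot(*(g-b)[:2]),np.degrees(np.arctan2(*(g-b)[1::-1])))
for u,v in((565,240),(600,220),(600,280),(550,290),(525,240),(515,255)): print(u,v,bp(d,u,v).round(3))
```

```text
[0.54175772 0.0021942  0.232     ] [0.60320465 0.0019361  0.287     ] 0.06144747594284301 -0.240662016488399
565 240 [ 0.429 -0.633  0.199]
600 220 [ 0.485 -0.732  0.2  ]
600 280 [ 0.322 -0.723  0.198]
550 290 [ 0.293 -0.591  0.188]
525 240 [ 0.43  -0.589  0.064]
515 255 [ 0.383 -0.585  0.004]
```

arm_command(dp=[[0,0,-1],[0,0,-1],[0,0,-1],[0,0,-1],[0,-1,0],[0,-1,0],[0,-1,0],[0,-1,0],[0,-1,0]], angular=[[0,0,0.9],[0,0,0.825],[0,0,0],[0,0,0],[0,0,0],[0,0,0],[0,0,0],[0,0,0],[0,0,0]], claw=[1,1,1,1,1,1,1,1,1], force=20)

```text
clock: 1.0
position: [0.1598, -0.4779, 0.3263]
ee_rot: [-3.141, -0.0, 0.001]
force: [0.4, 0.0, -0.2]
width: 0.999
gripper_force: 0.0
```

arm_command(dp=[[0.887,-0.96,0],[0.887,-0.96,0],[0.887,-0.96,0],[0.887,-0.96,0],[0.887,-0.96,0],[0.887,-0.96,0],[0.887,-0.96,0],[0.887,-0.96,0],[0.887,-0.96,0],[0.887,-0.96,0]], angular=[[0,0,0],[0,0,0],[0,0,0],[0,0,0],[0,0,0],[0,0,0],[0,0,0],[0,0,0],[0,0,0],[0,0,0]], claw=[1,1,1,1,1,1,1,1,1,1])

```text
clock: 2.0
position: [0.3822, -0.2381, 0.3265]
ee_rot: [-3.142, 0.0, 0.001]
force: [0.2, 0.5, -0.1]
width: 0.998
gripper_force: 0.0
```

arm_command(dp=[[0.887,-0.96,0],[0.887,-0.96,0],[0.887,-0.96,0],[0.887,-0.96,0],[0.887,-0.96,0],[0.887,-0.96,0],[0.887,-0.96,0],[0.887,-0.96,0],[0.887,-0.96,0],[0.887,-0.96,0]], angular=[[0,0,0],[0,0,0],[0,0,0],[0,0,0],[0,0,0],[0,0,0],[0,0,0],[0,0,0],[0,0,0],[0,0,0]], claw=[1,1,1,1,1,1,1,1,1,1])

```text
clock: 3.0
position: [0.604, 0.0016, 0.3262]
ee_rot: [3.141, -0.0, -0.001]
force: [0.4, 0.5, -0.2]
width: 1.002
gripper_force: 0.0
```

arm_command(dp=[[0,0,0],[0,0,0]], angular=[[0,0,0],[0,0,0]], claw=[1,1])

```text
clock: 3.2
position: [0.6033, 0.0013, 0.3259]
ee_rot: [-3.142, -0.002, 0.002]
force: [0.6, -0.2, -0.8]
width: 1.002
gripper_force: 0.0
```

Run:
```python
from cell import arm
import cv2,numpy as np
d=arm.get_image("wrist");np.savez("pics/wrist.npz",**d)
cv2.imwrite("pics/wrist.png",d["frame"][:,:,::-1])
print(d["K"],d["R"],-d["R"].T@d["t"],arm.observe()["joints"])
```

```text
[[309.70691629   0.         324.47497002]
 [  0.         309.70691629 198.379918  ]
 [  0.           0.           1.        ]] [[ 1.68209460e-03 -9.99998579e-01  1.15479590e-04]
 [-9.68227077e-01 -1.59977412e-03  2.50067525e-01]
 [-2.50066985e-01 -5.32447701e-04 -9.68228392e-01]] [6.69316254e-01 4.85520105e-04 4.84993776e-01] [ 0.19778188  0.3748684  -0.41460931  1.444209    0.15189655  1.35546764
 -1.79480009]
```

View pics/wrist.png

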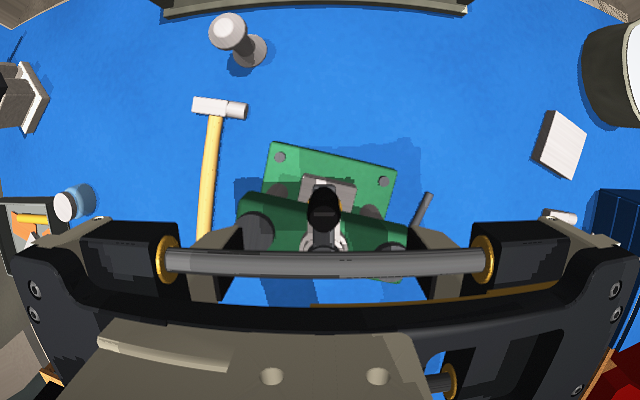

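The wrist view has the grip centred between the fingers at about (323,213), which is within a few mm of my estimate. Next I descend and grip.

arm_command(dp=[[0,0,0.8],[0,0,0.8],[0,0,0.8],[0,0,0.8],[0,0,0],[0,0,0],[0,0,0],[0,0,0],[0,0,0],[0,0,0]], angular=[[0,0,0],[0,0,0],[0,0,0],[0,0,0],[0,0,0],[0,0,0],[0,0,0],[0,0,0],[0,0,0],[0,0,0]], claw=[1,1,1,1,0,0,0,0,0,0], force=20)

```text
clock: 4.25
position: [0.6036, 0.0008, 0.2472]
ee_rot: [3.142, -0.0, 0.001]
force: [-0.9, 1.0, -0.2]
width: 0.521
gripper_force: 0.0
```

arm_command(dp=[[0,0,0],[0,0,0],[0,0,0],[0,0,0],[0,0,0]], angular=[[0,0,0],[0,0,0],[0,0,0],[0,0,0],[0,0,0]], claw=[0,0,0,0,0])

```text
clock: 4.75
position: [0.6035, 0.001, 0.2467]
ee_rot: [-3.141, -0.0, -0.0]
force: [0.9, 0.5, -0.8]
width: 0.254
gripper_force: 20.0
```

```bash
python3 -c "
import numpy as np
for k in range(0,361,5):
  a=np.radians(k);b=np.radians(k+5);b10=np.radians(k+10);print(k,(2.4*(np.array([np.cos(b),np.sin(b)])-[np.cos(a),np.sin(a)])).round(3), (2.4*(np.array([np.cos(b10),np.sin(b10)])-[np.cos(a),np.sin(a)])).round(3))"
```

```text
0 [-0.009  0.209] [-0.036  0.417]
5 [-0.027  0.208] [-0.073  0.412]
10 [-0.045  0.204] [-0.108  0.404]
15 [-0.063  0.2  ] [-0.143  0.393]
20 [-0.08   0.193] [-0.177  0.379]
25 [-0.097  0.186] [-0.209  0.362]
30 [-0.112  0.177] [-0.24   0.343]
35 [-0.127  0.166] [-0.269  0.32 ]
40 [-0.141  0.154] [-0.296  0.296]
45 [-0.154  0.141] [-0.32   0.269]
50 [-0.166  0.127] [-0.343  0.24 ]
55 [-0.177  0.112] [-0.362  0.209]
60 [-0.186  0.097] [-0.379  0.177]
65 [-0.193  0.08 ] [-0.393  0.143]
70 [-0.2    0.063] [-0.404  0.108]
75 [-0.204  0.045] [-0.412  0.073]
80 [-0.208  0.027] [-0.417  0.036]
85 [-0.209  0.009] [-0.418  0.   ]
90 [-0.209 -0.009] [-0.417 -0.036]
95 [-0.208 -0.027] [-0.412 -0.073]
100 [-0.204 -0.045] [-0.404 -0.108]
105 [-0.2   -0.063] [-0.393 -0.143]
110 [-0.193 -0.08 ] [-0.379 -0.177]
115 [-0.186 -0.097] [-0.362 -0.209]
120 [-0.177 -0.112] [-0.343 -0.24 ]
125 [-0.166 -0.127] [-0.32  -0.269]
130 [-0.154 -0.141] [-0.296 -0.296]
135 [-0.141 -0.154] [-0.269 -0.32 ]
140 [-0.127 -0.166] [-0.24  -0.343]
145 [-0.112 -0.177] [-0.209 -0.362]
150 [-0.097 -0.186] [-0.177 -0.379]
155 [-
[... 731 characters left out ...]
5] [ 0.412 -0.073]
260 [ 0.208 -0.027] [ 0.417 -0.036]
265 [ 0.209 -0.009] [0.418 0.   ]
270 [0.209 0.009] [0.417 0.036]
275 [0.208 0.027] [0.412 0.073]
280 [0.204 0.045] [0.404 0.108]
285 [0.2   0.063] [0.393 0.143]
290 [0.193 0.08 ] [0.379 0.177]
295 [0.186 0.097] [0.362 0.209]
300 [0.177 0.112] [0.343 0.24 ]
305 [0.166 0.127] [0.32  0.269]
310 [0.154 0.141] [0.296 0.296]
315 [0.141 0.154] [0.269 0.32 ]
320 [0.127 0.166] [0.24  0.343]
325 [0.112 0.177] [0.209 0.362]
330 [0.097 0.186] [0.177 0.379]
335 [0.08  0.193] [0.143 0.393]
340 [0.063 0.2  ] [0.108 0.404]
345 [0.045 0.204] [0.073 0.412]
350 [0.027 0.208] [0.036 0.417]
355 [0.009 0.209] [0.    0.418]
360 [-0.009  0.209] [-0.036  0.417]
```

Gripped, with 23 mm between the pads. The first 100° clockwise is free of contact by specification.

arm_command(dp=[[-0.036,0.417,0],[-0.108,0.404,0],[-0.177,0.379,0],[-0.24,0.343,0],[-0.296,0.296,0],[-0.343,0.24,0],[-0.379,0.177,0],[-0.404,0.108,0],[-0.417,0.036,0]], angular=[[0,0,0],[0,0,0],[0,0,0],[0,0,0],[0,0,0],[0,0,0],[0,0,0],[0,0,0],[0,0,0]], claw=[0,0,0,0,0,0,0,0,0])

```text
clock: 5.65
position: [0.5429, -0.0581, 0.2465]
ee_rot: [-3.139, -0.001, -0.001]
force: [2.3, 10.1, -4.3]
width: 0.258
gripper_force: 20.0
```

arm_command(dp=[[0,0,0],[0,0,0]], angular=[[0,0,0],[0,0,0]], claw=[0,0])

```text
clock: 5.85
position: [0.5429, -0.058, 0.2466]
ee_rot: [-3.139, -0.001, -0.0]
force: [1.1, 8.2, -3.3]
width: 0.259
gripper_force: 20.0
```

arm_command(dp=[[-0.417,-0.086,0],[-0.404,-0.108,0],[-0.379,-0.177,0],[-0.343,-0.24,0],[0,0,0]], angular=[[0,0,0],[0,0,0],[0,0,0],[0,0,0],[0,0,0]], claw=[0,0,0,0,0])

```text
clock: 6.35
position: [0.5046, -0.0437, 0.2468]
ee_rot: [-3.141, -0.001, -0.003]
force: [6.2, 3.9, -7.2]
width: 0.256
gripper_force: 20.0
```

arm_command(dp=[[-0.114,-0.141,0],[-0.121,-0.164,0],[-0.127,-0.166,0],[-0.112,-0.177,0],[0,0,0]], angular=[[0,0,0],[0,0,0],[0,0,0],[0,0,0],[0,0,0]], claw=[0,0,0,0,0])

```text
clock: 6.85
position: [0.4919, -0.028, 0.2468]
ee_rot: [3.14, 0.0, -0.002]
force: [-2.8, -3.5, 3.0]
width: 0.259
gripper_force: 20.0
```

arm_command(dp=[[-0.117,-0.186,0],[-0.08,-0.193,0],[-0.063,-0.2,0],[0,0,0]], angular=[[0,0,0],[0,0,0],[0,0,0],[0,0,0]], claw=[0,0,0,0])

```text
clock: 7.25
position: [0.4855, -0.0125, 0.2467]
ee_rot: [3.141, 0.002, -0.002]
force: [-5.5, -3.2, 4.4]
width: 0.256
gripper_force: 20.0
```

arm_command(dp=[[-0.075,-0.204,0],[-0.037,-0.208,0],[-0.009,-0.209,0],[0,0,0]], angular=[[0,0,0],[0,0,0],[0,0,0],[0,0,0]], claw=[0,0,0,0])

```text
clock: 7.65
position: [0.4834, 0.0035, 0.2467]
ee_rot: [-3.141, -0.002, 0.0]
force: [-2.9, -1.1, 1.5]
width: 0.255
gripper_force: 20.0
```

arm_command(dp=[[0.009,-0.209,0],[0.027,-0.208,0],[0.045,-0.204,0],[0,0,0]], angular=[[0,0,0],[0,0,0],[0,0,0],[0,0,0]], claw=[0,0,0,0])

```text
clock: 8.05
position: [0.4857, 0.0189, 0.2467]
ee_rot: [-3.141, -0.002, -0.0]
force: [-2.1, -1.9, 2.0]
width: 0.259
gripper_force: 20.0
```

arm_command(dp=[[0.063,-0.2,0],[0.08,-0.193,0],[0.097,-0.186,0],[0,0,0]], angular=[[0,0,0],[0,0,0],[0,0,0],[0,0,0]], claw=[0,0,0,0])

```text
clock: 8.45
position: [0.4919, 0.0333, 0.2467]
ee_rot: [-3.141, -0.002, -0.001]
force: [-3.4, -0.3, 2.8]
width: 0.258
gripper_force: 20.0
```

arm_command(dp=[[0.112,-0.177,0],[0.127,-0.166,0],[0.141,-0.154,0],[0,0,0]], angular=[[0,0,0],[0,0,0],[0,0,0],[0,0,0]], claw=[0,0,0,0])

```text
clock: 8.85
position: [0.5016, 0.0455, 0.2467]
ee_rot: [-3.141, -0.001, -0.001]
force: [-3.5, 1.4, 3.0]
width: 0.254
gripper_force: 20.0
```

arm_command(dp=[[0.154,-0.141,0],[0.166,-0.127,0],[0.177,-0.112,0],[0,0,0]], angular=[[0,0,0],[0,0,0],[0,0,0],[0,0,0]], claw=[0,0,0,0])

```text
clock: 9.25
position: [0.5142, 0.0549, 0.2467]
ee_rot: [-3.141, -0.001, -0.001]
force: [-2.3, 2.3, 3.8]
width: 0.259
gripper_force: 20.0
```

arm_command(dp=[[0.186,-0.097,0],[0.193,-0.08,0],[0.2,-0.063,0],[0,0,0]], angular=[[0,0,0],[0,0,0],[0,0,0],[0,0,0]], claw=[0,0,0,0])

```text
clock: 9.65
position: [0.5282, 0.0606, 0.2466]
ee_rot: [-3.141, -0.0, 0.001]
force: [-5.9, 2.5, 4.4]
width: 0.256
gripper_force: 20.0
```

Tangential resistance rose to about 5 N. I'll take a small 5° step to confirm.

arm_command(dp=[[0.102,-0.025,0],[0.102,-0.02,0],[0,0,0],[0,0,0]], angular=[[0,0,0],[0,0,0],[0,0,0],[0,0,0]], claw=[0,0,0,0])

```text
clock: 10.05
position: [0.5322, 0.0615, 0.2466]
ee_rot: [3.141, 0.001, -0.003]
force: [-7.5, 2.9, 5.1]
width: 0.255
gripper_force: 20.0
```

arm_command(dp=[[0.104,-0.014,0],[0.104,-0.01,0],[0,0,0],[0,0,0]], angular=[[0,0,0],[0,0,0],[0,0,0],[0,0,0]], claw=[0,0,0,0])

```text
clock: 10.45
position: [0.5366, 0.0623, 0.2465]
ee_rot: [3.141, 0.001, -0.005]
force: [-10.4, 2.7, 6.8]
width: 0.26
gripper_force: 20.0
```

arm_command(dp=[[0,0,0],[0,0,0]], angular=[[0,0,0],[0,0,0]], claw=[0,0])

```text
clock: 10.65
position: [0.5365, 0.0623, 0.2465]
ee_rot: [3.141, 0.001, -0.005]
force: [-9.7, 3.0, 7.6]
width: 0.26
gripper_force: 20.0
```

Contact is confirmed: about 9.8 N at ψ≈263.5°, so the hub stopped at ψ≈249.5°. I'll now back off anticlockwise two turns to the same position, checking forces on the way.

arm_command(dp=[[-0.208,0.027,0],[-0.404,0.108,0],[-0.379,0.177,0],[-0.343,0.24,0],[-0.296,0.296,0],[-0.24,0.343,0],[-0.177,0.379,0],[-0.108,0.404,0],[-0.036,0.417,0]], angular=[[0,0,0],[0,0,0],[0,0,0],[0,0,0],[0,0,0],[0,0,0],[0,0,0],[0,0,0],[0,0,0]], claw=[0,0,0,0,0,0,0,0,0])

```text
clock: 11.55
position: [0.4833, 0.0007, 0.2467]
ee_rot: [3.141, -0.001, 0.0]
force: [0.8, 2.4, -1.4]
width: 0.255
gripper_force: 20.0
```

arm_command(dp=[[0.036,0.417,0],[0.108,0.404,0],[0.177,0.379,0],[0.24,0.343,0],[0.296,0.296,0],[0.343,0.24,0],[0.379,0.177,0],[0.404,0.108,0],[0.417,0.036,0]], angular=[[0,0,0],[0,0,0],[0,0,0],[0,0,0],[0,0,0],[0,0,0],[0,0,0],[0,0,0],[0,0,0]], claw=[0,0,0,0,0,0,0,0,0])

```text
clock: 12.45
position: [0.544, -0.0579, 0.2465]
ee_rot: [-3.141, -0.0, 0.002]
force: [-2.3, 5.3, 0.7]
width: 0.257
gripper_force: 20.0
```

arm_command(dp=[[0.417,-0.036,0],[0.404,-0.108,0],[0.379,-0.177,0],[0.343,-0.24,0],[0.296,-0.296,0],[0.24,-0.343,0],[0.177,-0.379,0],[0.108,-0.404,0],[0.036,-0.417,0]], angular=[[0,0,0],[0,0,0],[0,0,0],[0,0,0],[0,0,0],[0,0,0],[0,0,0],[0,0,0],[0,0,0]], claw=[0,0,0,0,0,0,0,0,0])

```text
clock: 13.35
position: [0.6038, 0.0023, 0.2466]
ee_rot: [3.141, -0.001, 0.0]
force: [-3.3, -2.9, -0.8]
width: 0.256
gripper_force: 20.0
```

arm_command(dp=[[-0.036,-0.417,0],[-0.108,-0.404,0],[-0.177,-0.379,0],[-0.24,-0.343,0],[-0.296,-0.296,0],[-0.343,-0.24,0],[-0.379,-0.177,0],[-0.404,-0.108,0],[-0.417,-0.036,0]], angular=[[0,0,0],[0,0,0],[0,0,0],[0,0,0],[0,0,0],[0,0,0],[0,0,0],[0,0,0],[0,0,0]], claw=[0,0,0,0,0,0,0,0,0])

```text
clock: 14.25
position: [0.5428, 0.0626, 0.2469]
ee_rot: [-3.141, -0.0, -0.001]
force: [2.2, -2.2, -4.2]
width: 0.261
gripper_force: 20.0
```

arm_command(dp=[[-0.417,0.036,0],[-0.404,0.108,0],[-0.379,0.177,0],[-0.343,0.24,0],[-0.296,0.296,0],[-0.24,0.343,0],[-0.177,0.379,0],[-0.108,0.404,0],[-0.036,0.417,0]], angular=[[0,0,0],[0,0,0],[0,0,0],[0,0,0],[0,0,0],[0,0,0],[0,0,0],[0,0,0],[0,0,0]], claw=[0,0,0,0,0,0,0,0,0])

```text
clock: 15.15
position: [0.4832, 0.0014, 0.2468]
ee_rot: [-3.141, 0.0, 0.0]
force: [3.2, 2.9, -4.2]
width: 0.259
gripper_force: 20.0
```

arm_command(dp=[[0.036,0.417,0],[0.108,0.404,0],[0.177,0.379,0],[0.24,0.343,0],[0.296,0.296,0],[0.343,0.24,0],[0.379,0.177,0],[0.404,0.108,0],[0.417,0.036,0]], angular=[[0,0,0],[0,0,0],[0,0,0],[0,0,0],[0,0,0],[0,0,0],[0,0,0],[0,0,0],[0,0,0]], claw=[0,0,0,0,0,0,0,0,0])

```text
clock: 16.05
position: [0.5439, -0.0579, 0.2465]
ee_rot: [-3.141, 0.0, 0.002]
force: [-2.6, 5.3, 0.5]
width: 0.256
gripper_force: 20.0
```

arm_command(dp=[[0.417,-0.036,0],[0.404,-0.108,0],[0.379,-0.177,0],[0.343,-0.24,0],[0.296,-0.296,0],[0.24,-0.343,0],[0.177,-0.379,0],[0.108,-0.404,0],[0.036,-0.417,0]], angular=[[0,0,0],[0,0,0],[0,0,0],[0,0,0],[0,0,0],[0,0,0],[0,0,0],[0,0,0],[0,0,0]], claw=[0,0,0,0,0,0,0,0,0])

```text
clock: 16.95
position: [0.6038, 0.0023, 0.2466]
ee_rot: [3.141, -0.001, 0.0]
force: [-3.6, -3.7, -1.9]
width: 0.255
gripper_force: 20.0
```

arm_command(dp=[[-0.036,-0.417,0],[-0.108,-0.404,0],[-0.177,-0.379,0],[-0.24,-0.343,0],[-0.296,-0.296,0],[-0.343,-0.24,0],[-0.379,-0.177,0],[-0.404,-0.108,0],[-0.417,-0.036,0]], angular=[[0,0,0],[0,0,0],[0,0,0],[0,0,0],[0,0,0],[0,0,0],[0,0,0],[0,0,0],[0,0,0]], claw=[0,0,0,0,0,0,0,0,0])

```text
clock: 17.85
position: [0.5428, 0.0627, 0.2469]
ee_rot: [-3.141, -0.0, -0.001]
force: [1.5, -1.7, -2.2]
width: 0.251
gripper_force: 20.0
```

arm_command(dp=[[-0.417,0.036,0],[-0.404,0.108,0],[0,0,0],[0,0,0],[0,0,0]], angular=[[0,0,0],[0,0,0],[0,0,0],[0,0,0],[0,0,0]], claw=[0,0,0,0,0])

```text
clock: 18.35
position: [0.523, 0.0589, 0.2469]
ee_rot: [-3.141, -0.0, 0.0]
force: [-0.0, 2.1, -1.0]
width: 0.255
gripper_force: 20.0
```

arm_command(dp=[[0,0,0],[0,0,0],[0,0,0],[0,0,0],[0,0,0],[0,0,0],[0,0,-0.8],[0,0,-1],[0,0,-1],[0,0,-1]], angular=[[0,0,0],[0,0,0],[0,0,0],[0,0,0],[0,0,0],[0,0,0],[0,0,0],[0,0,0],[0,0,0],[0,0,0]], claw=[1,1,1,1,1,1,1,1,1,1])

```text
clock: 19.35
position: [0.5228, 0.0586, 0.3427]
ee_rot: [3.142, 0.0, -0.0]
force: [1.8, -0.1, -0.4]
width: 0.996
gripper_force: 0.0
```

arm_command(dp=[[-1,0,0],[-1,0,0],[-1,0,0],[-1,0,0],[0,0,0],[0,0,0],[0,0,0]], angular=[[0,0,0],[0,0,0],[0,0,0],[0,0,0],[0,0,0],[0,0,0],[0,0,0]], claw=[1,1,1,1,1,1,1])

```text
clock: 20.05
position: [0.4237, 0.0584, 0.3418]
ee_rot: [-3.141, 0.001, -0.001]
force: [0.6, -0.5, -0.3]
width: 1.002
gripper_force: 0.0
```

Run:
```python
from cell import arm
import cv2,numpy as np
d=arm.get_image("scene")
f=d["frame"][150:270,220:400]
cv2.imwrite("pics/end.png",cv2.resize(f[:,:,::-1],None,fx=4,fy=4,interpolation=cv2.INTER_CUBIC))
np.savez("pics/end.npz",**d)
from h import *
vv,uu=np.mgrid[150:270,270:350]
P=np.array([bp(d,u,v) for u,v in zip(uu.ravel(),vv.ravel())])
q=P[(P[:,2]>.245)&(P[:,2]<.29)&(abs(P[:,0]-.54)<.09)&(abs(P[:,1])<.09)];print(len(q),q.mean(0),q.max(0))
```

```text
106 [0.52777881 0.05537612 0.27018368] [0.53770402 0.06987608 0.28973672]
```

View pics/end.png

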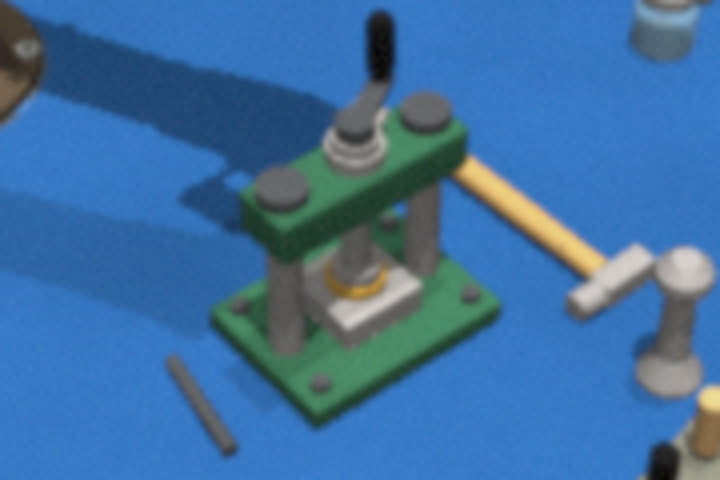

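The final picture shows the grip standing free at crop (380,45). It measures about (0.525, 0.057), where I left it, and the hammer, punch, stake and jar in view are undisturbed. Handing in.

```bash
python3 -c "
from cell import arm
print(arm.sign_off())"
```

```text
the job is handed in; nothing more can be done
None
```

I wound the press down until it met about 10 N at the grip, backed it off two full turns by my angle estimate (good to a few degrees), released the crank and handed the job in; the sign-off gave no verdict.

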